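Jack down the outrigger of a board-repair platform

ROBOT

A 6-joint arm with a two-finger parallel gripper is mounted at the origin on the work surface. World frame = base frame: x ahead of the robot, y to its left, z up, the work surface at z = 0. Lengths are in mm, angles in degrees, forces in N, time in s.
With the tool pointing down it reaches from about 300 to 850 mm from the base axis. Payload 4.2 kg.
Tool frame: the origin (TCP) lies between the finger pads; the fingertips stand 22 mm ahead of it and the grasp point (between the pads) lies 3 mm ahead of it (env.finger_overhang is the distance from the TCP to the fingertips, in mm); z points along the fingers, y is the line along which they close (so a half turn about z gives the same grasp; the last joint's range is limited). The gripper opens to 91 mm and grips with 3 to 60 N. Pads are 32 mm wide; open, the fingers measure 118 mm over their backs; the gripper's body (76 mm by 178 mm) begins 60 mm behind the grasp point.
Start: joints at [-66.864, 18.312, 89.639, -0, 72.044, -1.146], TCP at [236.46, -524.145, 235.976] pointing down, gripper open.
Joint ranges: [-177.97, 177.97], [-48.28, 115.42], [12.27, 149.76], [-77.06, 257.06], [2.81, 150.46], [-146.56, 146.56]. Speed limits (degrees/s): [147.25, 147.25, 180, 180, 180, 180].

INTERFACE

Orientations are given as [roll, pitch, yaw] about the fixed x, y, z axes, in that order (R = Rz(yaw) Ry(pitch) Rx(roll)).
In Python, from workcell import state, cams, ticket, look_for, outline_of, env gives the robot as it stands.
- The arm moves only by the tool servo_tool, never from a script. Its argument "steps" is a list of rows, each a list of 3 entries, a list of its own where there are three numbers: the closure in counts, from 0 (fully open) to 255 (shut), then the shift along the tool's x, y, z in mm, then the turn, a rotation vector about the tool's x, y, z in rad. A call has exactly 10 rows; each row shifts and turns the commanded pose from where the row before left it, along the tool's axes as they then stand; what a row does not reach is not made up. A row lasts 1/10 s, in which the tool goes at most 50 mm and 8.59 degrees, less where a joint would pass 70% of its speed; a pose out of reach is approached as far as the arm can. A call with a gripper value outside its range is refused whole. The fingers move at their own pace and stop on an object; "squeeze" is the grip in N (left out, the last holds). Time passes only in rows, so rows that do not move let the fingers close, or fill a call up. It gives the time, the measured TCP pose, the force, the opening and the grip force at its end, in the units of the state.
- state(): the state, without advancing time (a new reading comes with each control period).
- cams.grab_frame(name): name is "scene" or "side" or "wrist"; returns a dict with "color" (384x512x3 uint8, red, green, blue), "z_map" (384x512 float32, mm along the optical axis (not along the pixel's ray), 0 where there is no reading), "fovy" (degrees; the focal length in pixels is half the picture's height over the tangent of half this angle, whatever the lens; pixels are square), "cx", "cy" (the principal point, pixels), "k1" (the pictures are not rectified: a ray, as slopes to the right and down, at radius r is drawn at 1 + k1 r^2 times it, then the intrinsics apply), "eye" and "rotation" of the camera in the world; the wrist camera has in their place "tool_from_camera" (4x4, takes a point from camera to tool coordinates, whose origin is the TCP and whose axes are the flange's). Camera axes: x right, y up, looking along -z (the intrinsics and any distortion apply to the point x, -y, -z); pixel columns grow to the right and rows downward; lengths in mm; the calibration is good to about 2 mm. A picture is of the moment at which its call begins: read the wrist's pose just before it.
- ticket.job_done(): hands the job in; it is judged then, once.
Trained networks look in a picture, given as the dict that the camera call returned (one of the last four; its "shot" number tells which), for a name from the list of things; names that differ only in an ending like _2 or _b are one class to them, and where a whole thing is asked for, a point or a joint stands for the part that bears it (a point fixed in the world has none). Each returns a list of dicts, best first, with "confidence" (0 to 1); they miss things now and then, are a little off and sometimes report something else, mostly with a low value. They report only what shows in the picture. A call takes as long as a camera call.
- look_for(picture, thing): "at" ([column, row] in pixels, amid what is visible of it).
- outline_of(picture, thing): "pixels" (384x512 bool, what is visible of it) and "at" ([column, row] in pixels, amid what is visible of it).
The state is a dict: "time_s": time; "qpos": joint angles; "qvel": joint speeds; "effort": joint torques, N m; "ee_pos": TCP position; "ee_rot": TCP orientation; "force": force on the tool from outside, world axes, zero at the start; "torque": the same for the moment, N m; "gripper_width": finger opening in mm; "gripper_force": force on a finger pad.
Only numpy, scipy, OpenCV 4.12 (cv2) and the standard library are available. Lean on these libraries where they do the work, as an engineer would, in place of code of your own. Each camera call takes 0.05 s, during which the arm holds its last target. There are 200 camera calls.

TASK

Steady the board-repair platform: lay the orange grip pad flat on the bench with its square plate centred under the jack's yellow foot, then turn the crank on top of the jack clockwise until the foot bears firmly on the pad, which you feel as the crank getting clearly heavier. Do not overtighten it; then push the red lock pin on the outrigger beam down flush and let go of everything, leaving the bottle, tape roll and screwdriver alone.

Things in the scene. Friction and masses are not known exactly. Their poses are not given: they have to be found in the camera images.
- stand: Fixed repair platform. Origin on the bench below the jack's vertical axis; +y runs along the blue outrigger beam (45 mm wide, top at 125 mm) to the aluminium deck (y 210 to 410 mm, 260 mm wide, up to 139 mm high). Jack: tube 42 mm wide from 90 mm up, black gear head 64 mm wide, top at 176 mm; below the tube only leg and foot. Open at -y, -x, +x under the jack.
- grip_pad: Loose orange pad, about 220 g, rubber-faced. Origin: centre of the underside of its square plate (80 x 80 x 18 mm). A flat tail (36 mm wide, 10 mm thick) runs along the pad's -x to 145 mm from the origin; near its end stands a black finger block (36 mm along x, 24 mm along y, top 60 mm above the bench) to take it by.
- pad_top (a point): Centre of the upper face of the pad's square plate, 18 mm above its underside.
- pad_handle (a point): Top centre of the black finger block: 130 mm from the pad's origin along its -x axis, 60 mm above the pad's underside.
- jack_foot: Yellow round foot of the jack, 54 mm in diameter, 16 mm high, origin at the centre of its underside. It hangs on the leg by a rubber spring of 8 N per mm and does not turn. At the start its underside is 39 to 55 mm above the bench.
- foot_bottom (a point): Centre of the underside of the yellow foot.
- crank (a joint): Crank angle, rad, growing clockwise seen from above; 1 rad lowers the leg 5 mm (31 mm a turn). Starts at 1.5 to 4.5, can run to 12.5. Steady friction of about 0.3 N m (5 to 6 N at the knob); it stays where it is left as long as the foot presses with under 60 N. Once the foot stands on the pad, the knob's load grows by about 3.5 N and the foot's force by 40 N for each further rad.
- crank_axis (a point): Point on the crank's vertical axis at the height of the crank arm (188 mm above the bench).
- crank_knob (a point): Top centre of the red crank knob, 24 mm in diameter, 45 mm tall, upright, its top 239 mm above the bench, 55 mm from the crank's axis. It spins freely on its own pin, so a hand that holds it need not turn.
- lock_pin (a joint): How far the red lock pin has been pushed down, m: 0 standing proud, 0.010 fully home. It stays where it is pushed; moving it takes about 5 N.
- pin_top (a point): Centre of the top of the red lock pin (20 mm in diameter), on the grey boss on the outrigger beam at y = 160 mm in the frame of stand. Its top is 162 mm above the bench at the start and flush with its white collar at 152 mm when pushed home.
- flux_bottle: Bystander: blue bottle with yellow cap, 48 mm in diameter, 95 mm tall, origin at the centre of its underside.
- tape_roll: Bystander: amber ring of tape lying flat, 72 mm across, 20 mm high, origin at the centre of its underside.
- screwdriver: Bystander: red screwdriver 170 mm long lying on the bench.

How it is judged:
By the outcome, as a careful person would: the job done as asked, in the order asked, and still so for the second after the job is handed in, with the robot touching nothing.
It also fails if it takes over 72 s, if anything falls off the work surface, if the arm or the gripper's body presses on something with over 40 N, if the wrist force passes 120 N, or if a joint passes its speed limit or range.

## Working session

There is one attempt and no reset: what is moved stays moved. The work goes in short steps, Python scripts to look and compute and a tool call to move; the robot and the scene stay as the last step left them, time stands still between calls to the robot, and variables do not carry over. Pictures are saved under pics/ and viewed, at most 10 in all, crops included, and the job is handed in when it is done.

Besides the shell and the picture viewer there is one more tool, called after "Call:" as name(argument=value, ...) on one line, values as JSON. servo_tool: Moves the arm, as the interface text tells. Its arguments: {"type":"object","properties":{"steps":{"type":"array","items":{"type":"array"}},"squeeze":{"type":"number"}},"required":["steps"]}

```bash
ls; mkdir -p pics
cat > h.py <<'E'
import numpy as np, cv2
from workcell import state, cams, ticket, look_for, outline_of, env
from scipy.spatial.transform import Rotation as R
def campose(f, s=None):
    if 'eye' in f: return np.array(f['rotation']).reshape(3,3), np.array(f['eye'])
    T=np.array(f['tool_from_camera']); Rt=R.from_euler('xyz',s['ee_rot'],degrees=True).as_matrix()
    return Rt@T[:3,:3], Rt@T[:3,3]+np.array(s['ee_pos'])
def rays(f,px):
    px=np.atleast_2d(np.array(px,float)); F=f['color'].shape[0]/2/np.tan(np.radians(f['fovy'])/2)
    d=(px-[f['cx'],f['cy']])/F; u=d.copy()
    for _ in range(20): u=d/(1+f['k1']*(u**2).sum(1,keepdims=True))
    return np.c_[u[:,0],-u[:,1],-np.ones(len(u))]
def pts(f,px,s=None):
    px=np.atleast_2d(px); z=np.array([f['z_map'][int(round(r)),int(round(c))] for c,r in px])
    M,e=campose(f,s); return (rays(f,px)*z[:,None])@M.T+e
def atz(f,px,h,s=None):
    M,e=campose(f,s); r=rays(f,px)@M.T; return e+r*((h-e[2])/r[:,2])[:,None]
def maskpts(f,m,s=None):
    r,c=np.nonzero(m&(f['z_map']>0)); return pts(f,np.c_[c,r],s)
def save(f,n): cv2.imwrite('pics/'+n,f['color'][:,:,::-1])
E
python3 - <<'E'
from h import *
print(state())
np.set_printoptions(precision=1,suppress=True)
ims=[]
for n in ['scene','side']:
    f=cams.grab_frame(n); ims.append(f['color']); print(n,f['eye'],f['fovy'],f['k1'])
    for t in ['stand','grip_pad','pad_top','pad_handle','jack_foot','crank_knob','crank_axis','pin_top','flux_bottle','tape_roll','screwdriver']:
        for d in look_for(f,t)[:2]:
            print(t,np.array(d['at']),round(d['confidence'],2),pts(f,[d['at']])[0])
    for t in ['grip_pad','jack_foot','crank_knob','flux_bottle','tape_roll','screwdriver','lock_pin']:
        o=outline_of(f,t)
        if o and o[0]['pixels'].sum()>5:
            p=maskpts(f,o[0]['pixels']); print('OUT',t,o[0]['confidence'],len(p),np.percentile(p,[2,50,98],axis=0).tolist() if len(p) else '')
cv2.imwrite('pics/a.png',cv2.resize(np.vstack(ims)[:,:,::-1],(400,600)) )
for n,i in zip('sd',ims): cv2.imwrite(f'pics/{n}0.png',i[:,:,::-1])
E
```

```text
pics
{'time_s': 0.0, 'qpos': array([-6.68620964e+01,  1.83518963e+01,  8.97060535e+01, -1.92138255e-03,
        7.20432783e+01, -1.14760810e+00]), 'qvel': array([ 0.02004102, -0.03276759, -0.10161512,  0.10593393,  0.03932217,
       -0.00294743]), 'effort': array([ 1.41969871e-03, -4.12458622e+01, -2.31973171e+01,  7.27877906e-02,
        4.56800626e-02, -1.73515655e-04]), 'ee_pos': array([ 236.28309614, -523.70337926,  235.12007374]), 'ee_rot': array([-1.79898756e+02, -2.01040703e-04,  2.42861055e+01]), 'force': array([-1.0376637 , -0.02968362, -0.66044501]), 'torque': array([-0.06186031, -0.02846739,  0.01966834]), 'gripper_force': 0.0, 'gripper_width': 91.15940929356108}
scene [1369.  -117.5  728.5] 47.08489184456848 0.04154228347708892Traceback (most recent call last):
  File "<stdin>", line 9, in <module>
  File "h.py", line 15, in pts
    M,e=campose(f,s); return (rays(f,px)*z[:,None])@M.T+e
        ~~~~~~~^^^^^
  File "h.py", line 5, in campose
    if 'eye' in f: return np.array(f['rotation']).reshape(3,3), np.array(f['eye'])
                          ~~~~~~~~~~~~~~~~~~~~~~~~~~~~~~~^^^^^
ValueError: cannot reshape array of size 3 into shape (3,3)
```

Camera rotation is roll/pitch/yaw in degrees.

```bash
sed -i "s/return np.array(f\['rotation'\]).reshape(3,3),/return R.from_euler('xyz',f['rotation'],degrees=True).as_matrix(),/" h.py
cat > m.py <<'E'
from h import *
np.set_printoptions(precision=1,suppress=True)
for n in ['scene','side']:
    f=cams.grab_frame(n); save(f,n+'0.png'); print(n,f['eye'],f['rotation'],f['fovy'],f['k1'])
    for t in ['stand','grip_pad','pad_top','pad_handle','jack_foot','crank_knob','crank_axis','pin_top','flux_bottle','tape_roll','screwdriver']:
        for d in look_for(f,t)[:2]:
            print(t,np.array(d['at']),round(d['confidence'],2),pts(f,[d['at']])[0])
    for t in ['grip_pad','jack_foot','crank_knob','flux_bottle','tape_roll','screwdriver','lock_pin']:
        o=outline_of(f,t)
        if o and o[0]['pixels'].sum()>5:
            p=maskpts(f,o[0]['pixels']); print('OUT',t,round(o[0]['confidence'],2),len(p),np.round(np.percentile(p,[2,50,98],axis=0)).tolist() if len(p) else '')
E
python3 m.py
```

```text
scene [1369.  -117.5  728.5] [54.1 -0.5 85.5] 47.08489184456848 0.04154228347708892
stand [393.2 179.4] 0.8 [528.8 274.3 125.2]
stand [245.7 290.8] 0.36 [787.5 -93.2  55.7]
grip_pad [177.3 214.8] 0.59 [ 497.6 -250.7   18.3]
pad_top [170.3 218.4] 0.68 [ 510.9 -266.9   18.6]
pad_handle [170.8 218.4] 0.8 [ 510.7 -265.7   18.3]
jack_foot [293.7 219.3] 0.51 [576.2  31.7  53.7]
crank_knob [311.2 147.7] 0.5 [531.3  68.1 222.5]
crank_axis [308.1 158.1] 0.93 [525.6  64.4 191.8]
pin_top [356.1 167.2] 0.41 [517.8 182.7 156.8]
flux_bottle [246.7 289.1] 0.83 [785.9 -91.1  58.7]
tape_roll [304. 303.] 0.72 [781.9  26.6   2.7]
screwdriver [112.4 295.9] 0.59 [ 757.4 -358.5   28.7]
OUT grip_pad 0.92 1441 [[387.0, -316.0, 1.0], [502.0, -256.0, 18.0], [566.0, -223.0, 60.0]]
OUT jack_foot 0.56 195 [[549.0, 11.0, 43.0], [575.0, 32.0, 51.0], [586.0, 60.0, 56.0]]
OUT crank_knob 0.59 176 [[344.0, 66.0, 99.0], [533.0, 75.0, 218.0], [537.0, 115.0, 238.0]]
OUT flux_bottle 0.93 842 [[757.0, -119.0, 6.0], [778.0, -97.0, 57.0], [788.0, -74.0, 96.0]]
OUT tape_roll 0.62 667 [[750.0, 4.0, 1.0], [790.0, 38.0, 18.0], [
[... 822 characters left out ...]
.8 -362.2   27.4]
screwdriver [231.  350.1] 0.71 [476.7 240.7 123.9]
OUT grip_pad 0.59 1441 [[382.0, -311.0, 5.0], [484.0, -251.0, 18.0], [559.0, -224.0, 61.0]]
OUT jack_foot 0.36 30 [[532.0, 20.0, 45.0], [535.0, 30.0, 50.0], [541.0, 41.0, 52.0]]
OUT crank_knob 0.72 183 [[512.0, 75.0, 199.0], [519.0, 85.0, 222.0], [531.0, 88.0, 238.0]]
OUT flux_bottle 0.85 563 [[739.0, -157.0, 1.0], [756.0, -87.0, 59.0], [825.0, -74.0, 96.0]]
OUT tape_roll 0.56 417 [[744.0, 5.0, 3.0], [774.0, 36.0, 19.0], [810.0, 71.0, 22.0]]
OUT screwdriver 0.67 305 [[639.0, -394.0, 1.0], [740.0, -357.0, 19.0], [789.0, -349.0, 28.0]]
OUT lock_pin 0.49 1504 [[381.0, -313.0, 3.0], [484.0, -251.0, 18.0], [561.0, -224.0, 61.0]]
```

View pics/scene0.png

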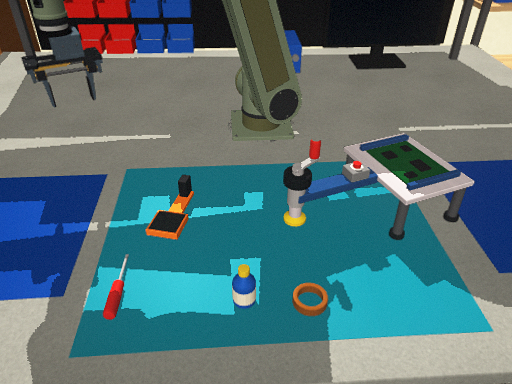

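View pics/side0.png

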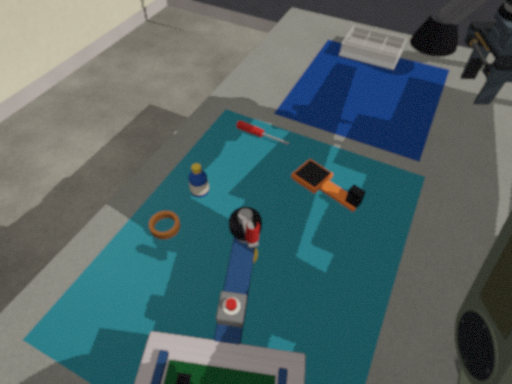

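The scene view shows the pad with its plate at (167,223) and handle block at (185,185), the jack foot at (294,218), knob at (315,148) and pin at (356,166). The side view confirms the layout, with the tail pointing toward the robot base. Next I'll refine the poses from height slices.

```bash
cat > m2.py <<'E'
from h import *
np.set_printoptions(precision=1,suppress=True)
fs=[cams.grab_frame(n) for n in ['scene','side']]
for f,n in zip(fs,['scene','side']):
    P=maskpts(f,np.ones((384,512),bool)); c=f['color'].astype(int)
    rr,cc=np.nonzero(f['z_map']>0); C=c[rr,cc]
    def sl(x0,x1,y0,y1,z0,z1,col=None):
        k=(P[:,0]>x0)&(P[:,0]<x1)&(P[:,1]>y0)&(P[:,1]<y1)&(P[:,2]>z0)&(P[:,2]<z1)
        if col is not None: k&=col(C)
        return P[k]
    def rep(name,p):
        if len(p)<4: print(n,name,len(p)); return
        r=cv2.minAreaRect(p[:,:2].astype(np.float32)); (x,y),rad=cv2.minEnclosingCircle(p[:,:2].astype(np.float32))
        print(n,name,len(p),'mean',p.mean(0),'rect',np.round(r[0],1),np.round(r[1],1),round(r[2],1),'circ',round(x,1),round(y,1),round(rad,1))
    red=lambda C:(C[:,0]>130)&(C[:,1]<80)&(C[:,2]<80)
    yel=lambda C:(C[:,0]>120)&(C[:,1]>90)&(C[:,2]<80)
    rep('plate',sl(450,620,-350,-180,14,22)); 
    rep('handle',sl(340,470,-300,-170,56,64)); rep('handle side',sl(340,470,-300,-170,30,64))
    rep('knobtop',sl(460,640,0,130,235,243)); rep('knob',sl(460,640,0,130,198,243,red))
    rep('head top',sl(460,640,-40,100,172,180)); rep('head',sl(460,640,-40,100,145,180))
    rep('arm',sl(460,640,-40,130,184,196))
    rep('foot',sl(480,640,-40,100,25,75,yel)); p=sl(480,640,-40,100,25,75,yel); print(np.percentile(p[:,2],[2,10,50,90,98]) if len(p) else '')
    rep('pin',sl(460,560,150,220,157,166,red)); rep('pinred',sl(460,560,150,220,140,170,red))
    rep('beam',sl(440,600,60,160,121,129)); rep('tube',sl(480,640,-40,100,95,120))
E
python3 m2.py
```

```text
scene plate 714 mean [ 524.7 -273.8   18.6] rect [ 522. -274.] [80.6 84.3] 73.2 circ 523.3 -274.2 53.8
scene handle 78 mean [ 399.4 -236.9   59.6] rect [ 397.9 -237. ] [23.4 38.8] 72.3 circ 399.3 -233.4 20.4
scene handle side 180 mean [ 404.  -236.2   50.2] rect [ 397.8 -236.7] [24.5 38.5] 70.4 circ 399.3 -234.7 20.5
scene knobtop 23 mean [530.4  76.  237.2] rect [530.1  76.5] [20.5 13.8] 76.4 circ 527.1 76.9 10.6
scene knob 173 mean [531.8  75.5 219.7] rect [529.8  75.8] [23.5 14.1] 74.9 circ 525.7 76.9 12.1
scene head top 282 mean [569.4  33.9 176. ] rect [563.6  35.1] [61.7 55.7] 73.5 circ 561.5 35.3 31.8
scene head 506 mean [575.6  32.7 169.3] rect [564.1  34.2] [63.6 57.2] 73.5 circ 562.0 35.2 32.1
scene arm 208 mean [551.7  49.3 191.6] rect [543.2  55.7] [25.8 80. ] 39.2 circ 544.1 56.5 40.2
scene foot 206 mean [572.3  33.7  50.1] rect [564.2  35.6] [50.8 44.3] 81.7 circ 560.7 35.4 26.6
[42.3 44.4 50.5 54.7 55.8]
scene pin 40 mean [509.2 185.4 161.2] rect [507.6 185.8] [16.6 19.1] 77.9 circ 507.4 184.6 10.0
scene pinred 47 mean [510.  185.5 160.4] rect [507.6 186.1] [17.2 19.1]
[... 833 characters left out ...]
.9
side head 521 mean [560.2  41.2 172.8] rect [560.4  33.6] [62.9 58.4] 55.4 circ 558.4 34.4 32.0
side arm 264 mean [547.9  47.3 192.5] rect [542.8  54.9] [25.2 81.4] 37.1 circ 539.7 52.6 40.9
side foot 13 mean [537.3  28.5  50.9] rect [537.   28.8] [ 2.2 16.7] 26.7 circ 537.0 28.8 8.4
[48.9 49.2 51.  52.1 52.3]
side pin 78 mean [506.  186.7 161. ] rect [505.8 186.2] [13.3 17.5] 29.4 circ 506.9 187.0 8.9
side pinred 78 mean [506.  186.7 161. ] rect [505.8 186.2] [13.3 17.5] 29.4 circ 506.9 187.0 8.9
side beam 1139 mean [533.3 108.6 125. ] rect [534.2 106.7] [ 46.8 108.6] 18.9 circ 532.9 106.4 58.5
side tube 12 mean [523.4  67.2 113.4] rect [523.3  67.3] [ 0.2 45.5] 19.2 circ 523.3 67.3 22.7
```

Call:
servo_tool(steps=[[0, [33, -24.4, 15], [0, 0, 0]], [0, [33, -24.4, 15], [0, 0, 0]], [0, [33, -24.4, 15], [0, 0, 0]], [0, [33, -24.4, 15], [0, 0, 0]], [0, [33, -24.4, 15], [0, 0, 0]], [0, [33, -24.4, 15], [0, 0, 0]], [0, [33, -24.4, 15], [0, 0, 0]], [0, [33, -24.4, 15], [0, 0, 0]], [0, [0, 0, 0], [0, 0, 0.145]], [0, [0, 0, 0], [0, 0, 0.145]]], squeeze=40)

```text
time_s: 3.1
ee_pos: [397.3, -236.2, 115.6]
ee_rot: [-180.0, 0.0, 7.5]
force: [1.0, 0.2, 0.2]
gripper_width: 91.6
gripper_force: 0.0
```

Call:
servo_tool(steps=[[0, [0, 0, 0], [0, 0, 0.143]], [0, [0, 0, 0], [0, 0, 0.143]], [0, [0, 0, 0], [0, 0, 0.143]], [0, [0.3, 1.0, 25], [0, 0, 0]], [0, [0, 0, 25], [0, 0, 0]], [0, [0, 0, 18], [0, 0, 0]], [0, [0, 0, 9.5], [0, 0, 0]], [0, [0, 0, 0], [0, 0, 0]], [255, [0, 0, 0], [0, 0, 0]], [255, [0, 0, 0], [0, 0, 0]]], squeeze=50)

```text
time_s: 4.1
ee_pos: [397.6, -239.2, 39.4]
ee_rot: [180.0, -0.1, -16.9]
force: [-0.2, -0.2, 0.0]
gripper_width: 77.9
gripper_force: 0.0
```

Call:
servo_tool(steps=[[255, [0, 0, 0], [0, 0, 0]], [255, [0, 0, 0], [0, 0, 0]], [255, [0, 0, 0], [0, 0, 0]], [255, [0, 0, 0], [0, 0, 0]], [255, [0, 0, 0], [0, 0, 0]], [255, [0, 0, 0], [0, 0, 0]], [255, [0, 0, -2], [0, 0, 0]], [255, [0, 0, -3], [0, 0, 0]], [255, [0, 0, -3], [0, 0, 0]], [255, [0, 0, 0], [0, 0, 0]]])

```text
time_s: 5.1
ee_pos: [397.0, -238.8, 46.8]
ee_rot: [180.0, -0.0, -16.9]
force: [0.6, 0.3, -2.6]
gripper_width: 23.8
gripper_force: 50.0
```

Call:
servo_tool(steps=[[255, [-6, -35.6, 0], [0, 0, 0]], [255, [-6, -35.6, 0], [0, 0, 0]], [255, [-6, -35.6, 0], [0, 0, 0]], [255, [-6, -35.6, 0], [0, 0, 0]], [255, [-6, -35.6, 0], [0, 0, 0]], [255, [0, 0, 0], [0, 0, -0.146]], [255, [0, 0, 0], [0, 0, -0.146]], [255, [0, 0, 0], [0, 0, -0.146]], [255, [0, 0, 0], [0, 0, -0.146]], [255, [0, 0, 0], [0, 0, -0.146]]])

```text
time_s: 6.1
ee_pos: [419.9, -59.6, 46.5]
ee_rot: [180.0, 0.0, 25.3]
force: [-0.4, 0.2, -2.9]
gripper_width: 23.8
gripper_force: 50.0
```

```bash
cat > m3.py <<'E'
from h import *
np.set_printoptions(precision=1,suppress=True)
s=state(); print(s['time_s'],s['ee_pos'],s['ee_rot'],s['force'])
import sys
f=cams.grab_frame('scene'); save(f,sys.argv[1])
P=maskpts(f,np.ones((384,512),bool)); rr,cc=np.nonzero(f['z_map']>0); C=f['color'][rr,cc].astype(int)
k=(P[:,2]<40)&(P[:,2]>5)&(P[:,0]>430)&(P[:,0]<640)&(P[:,1]>-150)&(P[:,1]<120)
ora=k&(C[:,0]>C[:,2]+60)&(C[:,0]>100)&(C[:,1]<C[:,0]*.75)
bl=k&(C.max(1)<60)
p=P[k&(P[:,2]>int(sys.argv[2]))&(P[:,2]<int(sys.argv[3]))&(ora|bl)]
for n,q in [('orange',P[ora]),('black',P[bl]),('both',p)]:
    if len(q)>5: print(n,len(q),q.mean(0),cv2.minAreaRect(q[:,:2].astype(np.float32)),np.percentile(q[:,2],[2,50,98]))
if len(p)>10:
    A=np.c_[p[:,:2]-p[:,:2].mean(0),np.ones(len(p))]; print('plane',1000*np.linalg.lstsq(A,p[:,2],rcond=None)[0])
E
python3 m3.py c.png 12 36
```

```text
6.1 [419.9 -59.6  46.5] [180.    0.   25.3] [-0.4  0.2 -2.9]
orange 572 [516.3 -25.8  18.6] ((499.8290100097656, -21.192481994628906), (165.7451934814453, 82.82475280761719), 24.730485916137695) [ 9.3 17.8 27.1]
black 434 [525.7 -15.4  26.4] ((499.8860778808594, -18.933441162109375), (152.93978881835938, 68.30656433105469), 18.749584197998047) [22.5 25.9 37.1]
both 945 [520.2 -21.2  22.3] ((500.17962646484375, -21.764785766601562), (165.3577117919922, 81.05368041992188), 23.957643508911133) [13.2 24.4 28.8]
plane [   21.6    26.1 22349.4]
```

View pics/c.png

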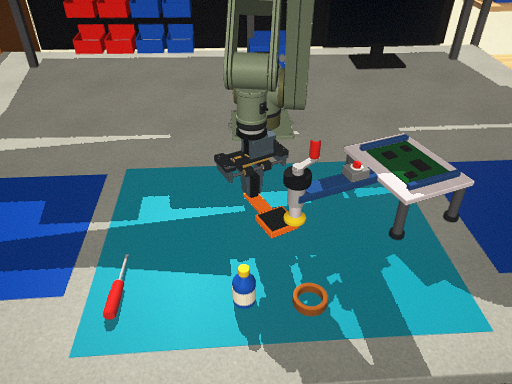

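The pad is gripped level, its plate at about (275,218), still short of the foot at (294,218). Sliding it under.

Call:
servo_tool(steps=[[255, [9.2, -6.5, 0], [0, 0, 0]], [255, [9.2, -6.5, 0], [0, 0, 0]], [255, [9.2, -6.5, 0], [0, 0, 0]], [255, [9.2, -6.5, 0], [0, 0, 0]], [255, [0, 0, 2.5], [0, 0, 0]], [255, [0, 0, 2.5], [0, 0, 0]], [255, [0, 0, 1.5], [0, 0, 0]], [255, [0, 0, 0.5], [0, 0, 0]], [255, [0, 0, 0], [0, 0, 0]], [255, [0, 0, 0], [0, 0, 0]]])

```text
time_s: 7.15
ee_pos: [442.0, -20.7, 39.7]
ee_rot: [-180.0, 0.0, 24.9]
force: [-1.4, 1.7, 4.3]
gripper_width: 23.8
gripper_force: 50.0
```

```bash
python3 m3.py d.png 14 23
python3 - <<'E'
from h import *
f=cams.grab_frame('side'); a=f['color'][120:330,180:400]; b=cams.grab_frame('scene')['color'][150:290,200:380]
cv2.imwrite('pics/e.png',np.hstack([cv2.resize(x,(400,400),interpolation=2) for x in (a,b)])[:,:,::-1])
E
```

```text
7.15 [442.  -20.7  39.7] [-180.     0.    24.9] [-1.4  1.7  4.3]
orange 565 [537.   13.2  12.7] ((513.405517578125, 11.736396789550781), (185.18658447265625, 81.42960357666016), 24.93250274658203) [ 5.5 11.5 20.6]
black 398 [548.8  22.8  20.7] ((522.2363891601562, 15.555801391601562), (151.502197265625, 68.49464416503906), 26.47579574584961) [16.  19.3 36.8]
both 535 [569.   28.6  18.6] ((525.6973266601562, 16.050796508789062), (157.98936462402344, 80.10930633544922), 26.680139541625977) [14.5 18.8 21.8]
plane [  -10.      6.1 18620.9]
```

View pics/e.png

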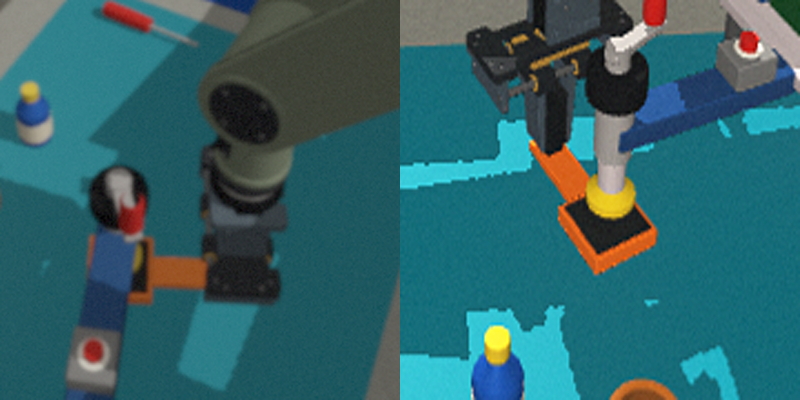

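The scene crop shows the plate flat under the foot, centred to about 1.5 mm. Releasing it and moving up over the knob.

Call:
servo_tool(steps=[[0, [0, 0, 0], [0, 0, 0]], [0, [0, 0, 0], [0, 0, 0]], [0, [0, 0, 0], [0, 0, 0]], [0, [0, 0, 0], [0, 0, 0]], [0, [0, 0, -20], [0, 0, 0]], [0, [0, 0, -43], [0, 0, 0]], [0, [0, 0, -43], [0, 0, 0]], [0, [0, 0, -43], [0, 0, 0]], [0, [0, 0, -43], [0, 0, 0]], [0, [0, 0, -43], [0, 0, 0]]])

```text
time_s: 8.3
ee_pos: [441.9, -20.6, 276.3]
ee_rot: [180.0, -0.0, 24.9]
force: [1.2, -0.1, -0.4]
gripper_width: 91.4
gripper_force: 0.0
```

Call:
servo_tool(steps=[[0, [28.7, -13.6, 0], [0, 0, 0]], [0, [28.7, -13.6, 0], [0, 0, 0]], [0, [28.7, -13.6, 0], [0, 0, 0]], [0, [28.9, -13.5, 0], [0, 0, 0]], [0, [0, 0, 0], [0, 0, 0]], [0, [0, 0, 0], [0, 0, 0]], [0, [0, 0, 0], [0, 0, 0]], [0, [0, 0, 0], [0, 0, 0]], [0, [0, 0, 0], [0, 0, 0]], [0, [0, 0, 0], [0, 0, 0]]])

```text
time_s: 9.3
ee_pos: [523.5, 76.6, 274.7]
ee_rot: [180.0, -0.0, 24.9]
force: [0.6, -0.1, -0.2]
gripper_width: 90.9
gripper_force: 0.0
```

```bash
python3 m3.py f.png 14 23
python3 - <<'E'
from h import *
np.set_printoptions(precision=1,suppress=True)
s=state(); f=cams.grab_frame('wrist'); save(f,'g.png')
P=maskpts(f,np.ones((384,512),bool),s); rr,cc=np.nonzero(f['z_map']>0); C=f['color'][rr,cc].astype(int)
red=(C[:,0]>110)&(C[:,1]<80)&(C[:,2]<80)&(np.hypot(P[:,0]-523,P[:,1]-77)<40)
q=P[red]; print('red',len(q))
for n,q in [('top',q[q[:,2]>233]),('head',P[(abs(P[:,2]-176)<4)&(np.hypot(P[:,0]-560,P[:,1]-35)<50)])]:
    if len(q)>5: print(n,len(q),q.mean(0),cv2.minEnclosingCircle(q[:,:2].astype(np.float32)))
E
```

```text
9.3 [523.5  76.6 274.7] [180.   -0.   24.9] [ 0.6 -0.1 -0.2]
orange 574 [536.9  13.1  12.6] ((513.7138061523438, 10.456802368164062), (185.1741180419922, 81.2343521118164), 26.233224868774414) [ 5.8 11.3 20.5]
black 426 [541.9  18.5  21. ] ((509.3875732421875, 9.3521728515625), (180.84234619140625, 69.6867904663086), 26.297399520874023) [15.7 19.3 37.2]
both 546 [565.9  27.4  18.5] ((512.4020385742188, 10.514106750488281), (187.12416076660156, 80.2082290649414), 25.668392181396484) [14.7 18.6 21.9]
plane [   -3.8     4.2 18528.3]
red 531
top 230 [530.7  79.6 236.5] ((524.9774169921875, 76.89334106445312), 10.834240913391113)
head 2692 [564.7  35.2 176.4] ((559.72607421875, 34.70096969604492), 32.02131271362305)
```

View pics/g.png

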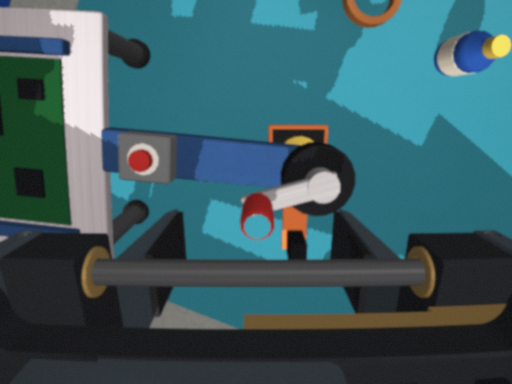

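The wrist view shows the knob top at (258,222) between the fingers, the axis at (322,183), and the pad still under the foot. Descending and gripping.

Call:
servo_tool(steps=[[0, [0.5, 0, 20], [0, 0, 0]], [0, [0, 0, 20], [0, 0, 0]], [0, [0, 0, 8.5], [0, 0, 0]], [255, [0, 0, 0], [0, 0, 0]], [255, [0, 0, 0], [0, 0, 0]], [255, [0, 0, 0], [0, 0, 0]], [255, [0, 0, 0], [0, 0, 0]], [255, [0, 0, 0], [0, 0, 0]], [255, [0, 0, 0], [0, 0, 0]], [255, [0, 0, 0], [0, 0, 0]]], squeeze=30)

```text
time_s: 10.4
ee_pos: [524.2, 77.3, 226.1]
ee_rot: [180.0, -0.0, 24.9]
force: [0.3, -0.3, -0.3]
gripper_width: 38.1
gripper_force: 0.0
```

Call:
servo_tool(steps=[[255, [0, 0, 0], [0, 0, 0]], [255, [0, 0, 0], [0, 0, 0]], [255, [0, 0, 0], [0, 0, 0]], [255, [0, 0, 0], [0, 0, 0]], [255, [0, 0, 0], [0, 0, 0]], [255, [0, 0, 0], [0, 0, 0]], [255, [0, 0, 0], [0, 0, 0]], [255, [0, 0, 0], [0, 0, 0]], [255, [0, 0, 0], [0, 0, 0]], [255, [0, 0, 0], [0, 0, 0]]])

```text
time_s: 11.4
ee_pos: [524.1, 77.6, 226.0]
ee_rot: [-180.0, -0.0, 24.9]
force: [-1.8, 3.5, 0.8]
gripper_width: 23.3
gripper_force: 30.0
```

```bash
cat > arc.py <<'E'
from h import *
import sys
# rows for an arc about the crank axis: arc.py total_rad [yaw], clockwise, 10 rows, from the present angle
s=state(); ax=np.array([559.7,34.7]); p=np.array(s['ee_pos'][:2]); d=p-ax
a=np.arctan2(d[1],d[0]); yaw=np.radians(s['ee_rot'][2]); r=np.hypot(*d)
t=np.array([np.sin(a),-np.cos(a)]); F=np.array(s['force'])
print('t',round(s['time_s'],2),'ang',round(np.degrees(a),1),'r',round(r,1),'z',round(s['ee_pos'][2],1),'yaw',np.round(s['ee_rot'],1),'tang load',round(-F[:2]@t,1),'rad',round(F[:2]@d/r,1),'Fz',round(F[2],1),'w',round(s['gripper_width'],1))
n=int(sys.argv[2]) if len(sys.argv)>2 else 10
T=float(sys.argv[1]); R0=55.
q=p
for i in range(1,n+1):
    b=a-T*i/n; g=ax+R0*np.array([np.cos(b),np.sin(b)]); w=g-q; q=g
    print([round(w[0]*np.cos(yaw)+w[1]*np.sin(yaw),1),round(w[0]*np.sin(yaw)-w[1]*np.cos(yaw),1),0])
E
python3 arc.py 2.0
```

```text
t 11.4 ang 129.7 r 55.7 z 226.0 yaw [-180.    -0.    24.9] tang load -0.8 rad 3.9 Fz 0.8 w 23.3
[np.float64(11.0), np.float64(-1.0), 0]
[np.float64(11.0), np.float64(0.5), 0]
[np.float64(10.7), np.float64(2.6), 0]
[np.float64(9.9), np.float64(4.7), 0]
[np.float64(8.8), np.float64(6.6), 0]
[np.float64(7.3), np.float64(8.2), 0]
[np.float64(5.5), np.float64(9.5), 0]
[np.float64(3.5), np.float64(10.4), 0]
[np.float64(1.4), np.float64(10.9), 0]
[np.float64(-0.8), np.float64(11.0), 0]
```

Call:
servo_tool(steps=[[255, [11, -1, 0], [0, 0, 0]], [255, [11, 0.5, 0], [0, 0, 0]], [255, [10.7, 2.6, 0], [0, 0, 0]], [255, [9.9, 4.7, 0], [0, 0, 0]], [255, [8.8, 6.6, 0], [0, 0, 0]], [255, [7.3, 8.2, 0], [0, 0, 0]], [255, [5.5, 9.5, 0], [0, 0, 0]], [255, [3.5, 10.4, 0], [0, 0, 0]], [255, [1.4, 10.9, 0], [0, 0, 0]], [255, [-0.8, 11, 0], [0, 0, 0]]])

```text
time_s: 12.4
ee_pos: [613.1, 49.4, 225.9]
ee_rot: [-179.9, -0.0, 24.9]
force: [-3.1, 4.1, 2.9]
gripper_width: 23.4
gripper_force: 30.0
```

```bash
python3 arc.py 1.5
```

```text
t 12.4 ang 15.4 r 55.4 z 225.9 yaw [-179.9   -0.    24.9] tang load 4.8 rad -1.9 Fz 2.9 w 23.4
[np.float64(-2.4), np.float64(7.9), 0]
[np.float64(-3.1), np.float64(7.6), 0]
[np.float64(-4.2), np.float64(7.1), 0]
[np.float64(-5.3), np.float64(6.4), 0]
[np.float64(-6.1), np.float64(5.5), 0]
[np.float64(-6.9), np.float64(4.5), 0]
[np.float64(-7.5), np.float64(3.4), 0]
[np.float64(-7.9), np.float64(2.3), 0]
[np.float64(-8.2), np.float64(1.1), 0]
[np.float64(-8.2), np.float64(-0.2), 0]
```

Call:
servo_tool(steps=[[255, [-2.4, 7.9, 0], [0, 0, 0]], [255, [-3.1, 7.6, 0], [0, 0, 0]], [255, [-4.2, 7.1, 0], [0, 0, 0]], [255, [-5.3, 6.4, 0], [0, 0, 0]], [255, [-6.1, 5.5, 0], [0, 0, 0]], [255, [-6.9, 4.5, 0], [0, 0, 0]], [255, [-7.5, 3.4, 0], [0, 0, 0]], [255, [-7.9, 2.3, 0], [0, 0, 0]], [255, [-8.2, 1.1, 0], [0, 0, 0]], [255, [-8.2, -0.2, 0], [0, 0, 0]]])

```text
time_s: 13.4
ee_pos: [578.7, -16.2, 225.9]
ee_rot: [-179.8, -0.2, 24.9]
force: [2.9, 9.7, 0.0]
gripper_width: 23.3
gripper_force: 30.0
```

```bash
python3 arc.py 0.6; python3 m3.py h.png 14 23
python3 - <<'E'
from h import *
f=cams.grab_frame('scene');P=maskpts(f,np.ones((384,512),bool)); rr,cc=np.nonzero(f['z_map']>0); C=f['color'][rr,cc].astype(int)
k=(np.hypot(P[:,0]-560,P[:,1]-35)<35)&(P[:,2]>10)&(P[:,2]<75)&(C[:,0]>120)&(C[:,1]>90)&(C[:,2]<80)
print('foot z',np.percentile(P[k][:,2],[2,10,50,90,98]))
E
```

```text
t 13.4 ang -69.5 r 54.3 z 225.9 yaw [-179.8   -0.2   24.9] tang load 6.1 rad -8.1 Fz 0.0 w 23.3
[np.float64(-3.3), np.float64(0.4), 0]
[np.float64(-3.3), np.float64(-0.5), 0]
[np.float64(-3.2), np.float64(-0.7), 0]
[np.float64(-3.2), np.float64(-0.9), 0]
[np.float64(-3.1), np.float64(-1.1), 0]
[np.float64(-3.0), np.float64(-1.3), 0]
[np.float64(-2.9), np.float64(-1.5), 0]
[np.float64(-2.9), np.float64(-1.7), 0]
[np.float64(-2.7), np.float64(-1.8), 0]
[np.float64(-2.6), np.float64(-2.0), 0]
13.4 [578.7 -16.2 225.9] [-179.8   -0.2   24.9] [2.9 9.7 0. ]
orange 603 [535.9  13.5  12.6] ((513.1871337890625, 11.190292358398438), (187.23883056640625, 81.54733276367188), 24.945615768432617) [ 5.6 11.3 20.7]
black 308 [530.9  11.6  22.2] ((509.8118896484375, 9.505241394042969), (178.93861389160156, 68.75577545166016), 25.970462799072266) [14.6 19.8 39.1]
both 439 [566.   25.5  18.5] ((513.9818725585938, 11.559989929199219), (185.4857635498047, 81.54733276367188), 24.945615768432617) [14.3 18.8 21.9]
plane [   -5.5     3.3 18497.8]
foot z [22.71858256 26.64405624 33.06112256 37.08916945 38.87650437]
```

Call:
servo_tool(steps=[[255, [-3.3, -0.2, 0], [0, 0, 0]], [255, [-3.3, -0.5, 0], [0, 0, 0]], [255, [-3.2, -0.7, 0], [0, 0, 0]], [255, [-3.2, -0.9, 0], [0, 0, 0]], [255, [-3.1, -1.1, 0], [0, 0, 0]], [255, [-3, -1.3, 0], [0, 0, 0]], [255, [-2.9, -1.5, 0], [0, 0, 0]], [255, [-2.9, -1.7, 0], [0, 0, 0]], [255, [-2.7, -1.8, 0], [0, 0, 0]], [255, [-2.6, -2, 0], [0, 0, 0]]])

```text
time_s: 14.5
ee_pos: [548.4, -18.3, 225.9]
ee_rot: [-180.0, -0.4, 24.9]
force: [7.2, 8.1, -3.7]
gripper_width: 23.4
gripper_force: 30.0
```

```bash
sed -i 's/R0=55./R0=54.6/' arc.py; python3 arc.py 0.4
```

```text
t 14.5 ang -102.0 r 54.2 z 225.9 yaw [-180.    -0.4   24.9] tang load 5.4 rad -9.4 Fz -3.7 w 23.4
[np.float64(-2.0), np.float64(-1.0), 0]
[np.float64(-1.7), np.float64(-1.4), 0]
[np.float64(-1.6), np.float64(-1.5), 0]
[np.float64(-1.5), np.float64(-1.5), 0]
[np.float64(-1.5), np.float64(-1.6), 0]
[np.float64(-1.4), np.float64(-1.7), 0]
[np.float64(-1.3), np.float64(-1.7), 0]
[np.float64(-1.3), np.float64(-1.8), 0]
[np.float64(-1.2), np.float64(-1.8), 0]
[np.float64(-1.1), np.float64(-1.9), 0]
```

Call:
servo_tool(steps=[[255, [-1.4, -1.8, 0], [0, 0, 0]], [255, [-1.7, -1.4, 0], [0, 0, 0]], [255, [-1.6, -1.5, 0], [0, 0, 0]], [255, [-1.5, -1.5, 0], [0, 0, 0]], [255, [-1.5, -1.6, 0], [0, 0, 0]], [255, [-1.4, -1.7, 0], [0, 0, 0]], [255, [-1.3, -1.7, 0], [0, 0, 0]], [255, [-1.3, -1.8, 0], [0, 0, 0]], [255, [-1.2, -1.8, 0], [0, 0, 0]], [255, [-1.1, -1.9, 0], [0, 0, 0]]])

```text
time_s: 15.5
ee_pos: [529.6, -10.5, 226.0]
ee_rot: [179.8, -0.5, 24.9]
force: [9.1, 3.9, -5.2]
gripper_width: 23.8
gripper_force: 30.0
```

```bash
python3 arc.py 0.3
```

```text
t 15.5 ang -123.7 r 54.3 z 226.0 yaw [179.8  -0.5  24.9] tang load 5.4 rad -8.3 Fz -5.2 w 23.8
[np.float64(-1.1), np.float64(-1.3), 0]
[np.float64(-0.8), np.float64(-1.4), 0]
[np.float64(-0.7), np.float64(-1.5), 0]
[np.float64(-0.7), np.float64(-1.5), 0]
[np.float64(-0.7), np.float64(-1.5), 0]
[np.float64(-0.6), np.float64(-1.5), 0]
[np.float64(-0.6), np.float64(-1.5), 0]
[np.float64(-0.5), np.float64(-1.6), 0]
[np.float64(-0.5), np.float64(-1.6), 0]
[np.float64(-0.4), np.float64(-1.6), 0]
```

Call:
servo_tool(steps=[[255, [-0.6, -1.6, 0], [0, 0, 0]], [255, [-0.8, -1.4, 0], [0, 0, 0]], [255, [-0.7, -1.5, 0], [0, 0, 0]], [255, [-0.7, -1.5, 0], [0, 0, 0]], [255, [-0.7, -1.5, 0], [0, 0, 0]], [255, [-0.6, -1.5, 0], [0, 0, 0]], [255, [-0.6, -1.5, 0], [0, 0, 0]], [255, [-0.5, -1.6, 0], [0, 0, 0]], [255, [-0.5, -1.6, 0], [0, 0, 0]], [255, [-0.4, -1.6, 0], [0, 0, 0]]])

```text
time_s: 16.5
ee_pos: [518.0, -0.4, 226.0]
ee_rot: [179.7, -0.4, 24.9]
force: [8.9, 0.8, -6.5]
gripper_width: 23.1
gripper_force: 30.0
```

```bash
python3 arc.py 0.3
```

```text
t 16.5 ang -139.9 r 54.5 z 226.0 yaw [179.7  -0.4  24.9] tang load 5.1 rad -7.4 Fz -6.5 w 23.1
[np.float64(-0.5), np.float64(-1.6), 0]
[np.float64(-0.4), np.float64(-1.6), 0]
[np.float64(-0.3), np.float64(-1.6), 0]
[np.float64(-0.3), np.float64(-1.6), 0]
[np.float64(-0.2), np.float64(-1.6), 0]
[np.float64(-0.2), np.float64(-1.6), 0]
[np.float64(-0.1), np.float64(-1.6), 0]
[np.float64(-0.1), np.float64(-1.6), 0]
[np.float64(-0.0), np.float64(-1.6), 0]
[np.float64(0.0), np.float64(-1.6), 0]
```

Call:
servo_tool(steps=[[255, [0.1, -1.8, 0], [0, 0, 0]], [255, [-0.4, -1.6, 0], [0, 0, 0]], [255, [-0.3, -1.6, 0], [0, 0, 0]], [255, [-0.3, -1.6, 0], [0, 0, 0]], [255, [-0.2, -1.6, 0], [0, 0, 0]], [255, [-0.2, -1.6, 0], [0, 0, 0]], [255, [-0.1, -1.6, 0], [0, 0, 0]], [255, [-0.1, -1.6, 0], [0, 0, 0]], [255, [0, -1.6, 0], [0, 0, 0]], [255, [0, -1.6, 0], [0, 0, 0]]])

```text
time_s: 17.5
ee_pos: [509.7, 12.4, 226.0]
ee_rot: [179.5, -0.4, 24.9]
force: [9.8, -2.8, -6.3]
gripper_width: 23.4
gripper_force: 30.0
```

```bash
python3 arc.py 0.3;  cat > foot.py <<'E'
from h import *
f=cams.grab_frame('scene');P=maskpts(f,np.ones((384,512),bool)); rr,cc=np.nonzero(f['z_map']>0); C=f['color'][rr,cc].astype(int)
k=(np.hypot(P[:,0]-560,P[:,1]-35)<35)&(P[:,2]>10)&(P[:,2]<75)&(C[:,0]>120)&(C[:,1]>90)&(C[:,2]<80)
print('foot z',np.percentile(P[k][:,2],[2,10,50,90,98]))
E
python3 foot.py
```

```text
t 17.5 ang -156.0 r 54.7 z 226.0 yaw [179.5  -0.4  24.9] tang load 6.6 rad -7.8 Fz -6.3 w 23.4
[np.float64(0.2), np.float64(-1.6), 0]
[np.float64(0.1), np.float64(-1.6), 0]
[np.float64(0.1), np.float64(-1.6), 0]
[np.float64(0.2), np.float64(-1.6), 0]
[np.float64(0.2), np.float64(-1.6), 0]
[np.float64(0.3), np.float64(-1.6), 0]
[np.float64(0.3), np.float64(-1.6), 0]
[np.float64(0.4), np.float64(-1.6), 0]
[np.float64(0.4), np.float64(-1.6), 0]
[np.float64(0.5), np.float64(-1.6), 0]
foot z [18.93299094 21.64114918 28.17373209 32.01125675 33.13523213]
```

Call:
servo_tool(steps=[[255, [0.5, -1.6, 0], [0, 0, 0]], [255, [0.1, -1.6, 0], [0, 0, 0]], [255, [0.1, -1.6, 0], [0, 0, 0]], [255, [0.2, -1.6, 0], [0, 0, 0]], [255, [0.2, -1.6, 0], [0, 0, 0]], [255, [0.3, -1.6, 0], [0, 0, 0]], [255, [0.3, -1.6, 0], [0, 0, 0]], [255, [0.4, -1.6, 0], [0, 0, 0]], [255, [0.4, -1.6, 0], [0, 0, 0]], [255, [0.5, -1.6, 0], [0, 0, 0]]])

```text
time_s: 18.55
ee_pos: [505.2, 27.1, 226.0]
ee_rot: [179.4, -0.2, 25.0]
force: [7.2, -6.1, -5.0]
gripper_width: 23.0
gripper_force: 30.0
```

```bash
python3 arc.py 0.3; python3 foot.py
```

```text
t 18.55 ang -172.1 r 55.1 z 226.0 yaw [179.4  -0.2  25. ] tang load 7.0 rad -6.3 Fz -5.0 w 23.0
[np.float64(0.9), np.float64(-1.4), 0]
[np.float64(0.5), np.float64(-1.5), 0]
[np.float64(0.6), np.float64(-1.5), 0]
[np.float64(0.6), np.float64(-1.5), 0]
[np.float64(0.7), np.float64(-1.5), 0]
[np.float64(0.7), np.float64(-1.5), 0]
[np.float64(0.8), np.float64(-1.4), 0]
[np.float64(0.8), np.float64(-1.4), 0]
[np.float64(0.9), np.float64(-1.4), 0]
[np.float64(0.9), np.float64(-1.4), 0]
foot z [19.0659608  21.36650376 28.41321043 31.98413942 34.13629264]
```

Foot has stopped descending (pad contact) and the load is rising; one more short turn.

Call:
servo_tool(steps=[[255, [1.1, -1.4, 0], [0, 0, 0]], [255, [0.5, -1.5, 0], [0, 0, 0]], [255, [0.6, -1.5, 0], [0, 0, 0]], [255, [0.6, -1.5, 0], [0, 0, 0]], [255, [0.7, -1.5, 0], [0, 0, 0]], [255, [0.7, -1.5, 0], [0, 0, 0]], [255, [0.8, -1.4, 0], [0, 0, 0]], [255, [0.8, -1.4, 0], [0, 0, 0]], [255, [0, 0, 0], [0, 0, 0]], [255, [0, 0, 0], [0, 0, 0]]])

```text
time_s: 19.6
ee_pos: [504.6, 39.6, 226.0]
ee_rot: [179.4, -0.1, 25.0]
force: [4.6, -8.8, -3.3]
gripper_width: 23.1
gripper_force: 30.0
```

```bash
python3 arc.py 0.2; python3 foot.py
```

```text
t 19.6 ang 175.0 r 55.3 z 226.0 yaw [ 1.794e+02 -1.000e-01  2.500e+01] tang load 8.3 rad -5.4 Fz -3.3 w 23.1
[np.float64(1.2), np.float64(-0.6), 0]
[np.float64(0.6), np.float64(-0.9), 0]
[np.float64(0.6), np.float64(-0.9), 0]
[np.float64(0.6), np.float64(-0.9), 0]
[np.float64(0.6), np.float64(-0.9), 0]
[np.float64(0.6), np.float64(-0.9), 0]
[np.float64(0.7), np.float64(-0.9), 0]
[np.float64(0.7), np.float64(-0.9), 0]
[np.float64(0.7), np.float64(-0.8), 0]
[np.float64(0.7), np.float64(-0.8), 0]
foot z [19.11920656 22.03989143 28.40537517 32.00886296 33.66059074]
```

Call:
servo_tool(steps=[[0, [0, 0, 0], [0, 0, 0]], [0, [0, 0, 0], [0, 0, 0]], [0, [0, 0, 0], [0, 0, 0]], [0, [0, 0, 0], [0, 0, 0]], [0, [0, 0, 0], [0, 0, 0]], [0, [0, 0, -10], [0, 0, 0]], [0, [0, 0, -20], [0, 0, 0]], [0, [0, 0, -20], [0, 0, 0]], [0, [0, 0, 0], [0, 0, 0]], [0, [0, 0, 0], [0, 0, 0]]])

```text
time_s: 20.65
ee_pos: [502.0, 43.4, 276.3]
ee_rot: [180.0, -0.1, 24.9]
force: [-0.5, 0.1, -0.4]
gripper_width: 91.3
gripper_force: 0.0
```

Call:
servo_tool(steps=[[255, [13, -26.4, 0], [0, 0, 0]], [255, [13, -26.4, 0], [0, 0, 0]], [255, [13, -26.4, 0], [0, 0, 0]], [255, [13, -26.4, 0], [0, 0, 0]], [255, [12.5, -26.4, 0], [0, 0, 0]], [255, [0, 0, 0], [0, 0, 0]], [255, [0, 0, 0], [0, 0, 0]], [255, [0, 0, 0], [0, 0, 0]], [255, [0, 0, 0], [0, 0, 0]], [255, [0, 0, 0], [0, 0, 0]]])

```text
time_s: 21.65
ee_pos: [504.9, 189.4, 275.9]
ee_rot: [180.0, 0.0, 24.8]
force: [-0.3, -0.4, 0.1]
gripper_width: 14.3
gripper_force: 0.0
```

```bash
python3 foot.py; python3 m3.py i.png 14 23
python3 - <<'E'
from h import *
s=state(); f=cams.grab_frame('wrist'); save(f,'j.png')
P=maskpts(f,np.ones((384,512),bool),s); rr,cc=np.nonzero(f['z_map']>0); C=f['color'][rr,cc].astype(int)
red=(C[:,0]>110)&(C[:,1]<80)&(C[:,2]<80)
for n,c,h in [('pin',(507,186),155),('knob',(505,40),233)]:
    q=P[red&(np.hypot(P[:,0]-c[0],P[:,1]-c[1])<30)&(P[:,2]>h)]
    if len(q)>5: print(n,len(q),q.mean(0),cv2.minEnclosingCircle(q[:,:2].astype(np.float32)))
print(s['ee_pos'],s['ee_rot'],s['gripper_width'])
E
```

```text
foot z [19.42140973 21.64699518 28.23965531 31.89815482 33.40024366]
21.7 [504.9 189.6 276. ] [180.   -0.   24.8] [-0.6  0.6 -0.5]
orange 590 [535.4  14.2  12.7] ((512.9906005859375, 10.60089111328125), (190.10032653808594, 81.54387664794922), 25.819971084594727) [ 5.8 11.5 20.4]
black 279 [525.6   9.4  22.2] ((509.39154052734375, 11.129638671875), (179.50149536132812, 69.01497650146484), 25.43488883972168) [15.5 19.6 38.5]
both 411 [563.3  25.2  18.4] ((513.475830078125, 11.895027160644531), (187.48789978027344, 80.95353698730469), 25.290390014648438) [14.3 18.6 21.5]
plane [   -3.9    -0.7 18390.7]
pin 288 [507.94575336 186.2031265  162.43961701] ((507.3780212402344, 186.05039978027344), 9.096222877502441)
knob 303 [507.3839521   45.07234636 236.54410293] ((504.96820068359375, 39.41044235229492), 11.318451881408691)
[504.88851873 189.69601748 276.01479306] [ 1.79991833e+02 -6.44210874e-03  2.48585228e+01] 6.103256339573816
```

View pics/j.png

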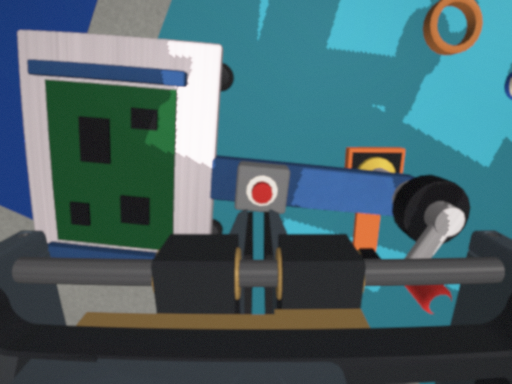

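The knob has stayed where I left it. The red pin is at pixel (262,191), i.e. (507.4,186). Coming down on it with the fingers shut.

Call:
servo_tool(steps=[[255, [0.8, 4.2, 0], [0, 0, 0]], [255, [0, 0, 30], [0, 0, 0]], [255, [0, 0, 30], [0, 0, 0]], [255, [0, 0, 20], [0, 0, 0]], [255, [0, 0, 8], [0, 0, 0]], [255, [0, 0, 4], [0, 0, 0]], [255, [0, 0, 3], [0, 0, 0]], [255, [0, 0, 3], [0, 0, 0]], [255, [0, 0, 2], [0, 0, 0]], [255, [0, 0, 0], [0, 0, 0]]])

```text
time_s: 22.8
ee_pos: [507.7, 186.8, 177.3]
ee_rot: [180.0, -0.1, 24.9]
force: [-2.8, -0.7, 4.0]
gripper_width: 0.5
gripper_force: 2.1
```

Call:
servo_tool(steps=[[255, [0, 0, 1], [0, 0, 0]], [255, [0, 0, 1], [0, 0, 0]], [255, [0, 0, 1], [0, 0, 0]], [255, [0, 0, 0.5], [0, 0, 0]], [255, [0, 0, 0.5], [0, 0, 0]], [255, [0, 0, 0], [0, 0, 0]], [255, [0, 0, 0], [0, 0, 0]], [255, [0, 0, 0], [0, 0, 0]], [255, [0, 0, 0], [0, 0, 0]], [255, [0, 0, 0], [0, 0, 0]]])

```text
time_s: 23.8
ee_pos: [507.8, 186.8, 174.2]
ee_rot: [180.0, -0.1, 24.9]
force: [-3.6, -2.1, 11.8]
gripper_width: 0.5
gripper_force: 5.9
```

Call:
servo_tool(steps=[[255, [0, 0, 0.4], [0, 0, 0]], [255, [0, 0, 0.4], [0, 0, 0]], [255, [0, 0, 0], [0, 0, 0]], [255, [0, 0, 0], [0, 0, 0]], [255, [0, 0, 0], [0, 0, 0]], [255, [0, 0, 0], [0, 0, 0]], [255, [0, 0, 0], [0, 0, 0]], [255, [0, 0, 0], [0, 0, 0]], [255, [0, 0, 0], [0, 0, 0]], [255, [0, 0, 0], [0, 0, 0]]])

```text
time_s: 24.8
ee_pos: [507.8, 186.8, 174.2]
ee_rot: [180.0, -0.2, 24.9]
force: [-5.9, -2.7, 16.0]
gripper_width: 0.0
gripper_force: 7.9
```

Call:
servo_tool(steps=[[255, [0, 0, -10], [0, 0, 0]], [255, [0, 0, -25], [0, 0, 0]], [255, [0, 0, -35], [0, 0, 0]], [255, [0, 0, -35], [0, 0, 0]], [255, [-25, 0, 0], [0, 0, 0]], [255, [-25, 0, 0], [0, 0, 0]], [255, [0, 0, 0], [0, 0, 0]], [255, [0, 0, 0], [0, 0, 0]], [255, [0, 0, 0], [0, 0, 0]], [255, [0, 0, 0], [0, 0, 0]]])

```text
time_s: 25.8
ee_pos: [462.8, 166.1, 275.9]
ee_rot: [180.0, -0.0, 24.9]
force: [-0.1, 0.9, -0.8]
gripper_width: 0.4
gripper_force: 0.0
```

```bash
python3 foot.py; python3 m3.py k.png 14 23
python3 - <<'E'
from h import *
s=state(); f=cams.grab_frame('wrist'); save(f,'l.png')
P=maskpts(f,np.ones((384,512),bool),s); rr,cc=np.nonzero(f['z_map']>0); C=f['color'][rr,cc].astype(int)
red=(C[:,0]>110)&(C[:,1]<80)&(C[:,2]<80)
d=np.hypot(P[:,0]-507,P[:,1]-186)
for n,q in [('pin',P[red&(d<15)]),('collar',P[(C.min(1)>140)&(d<20)]),('knob',P[red&(np.hypot(P[:,0]-505,P[:,1]-40)<30)&(P[:,2]>233)])]:
    if len(q)>5: print(n,len(q),np.median(q,0),cv2.minEnclosingCircle(q[:,:2].astype(np.float32)))
E
```

```text
foot z [17.95379015 21.61010795 28.46296272 32.55567911 33.81729951]
25.85 [462.7 166.  275.8] [180.    0.   24.9] [-0.3  0.5 -0.3]
orange 597 [534.9  14.1  12.7] ((512.1434326171875, 10.552238464355469), (186.75572204589844, 81.58262634277344), 25.553909301757812) [ 5.7 11.4 20.3]
black 275 [526.5   9.7  22.1] ((508.8117980957031, 9.775527954101562), (180.08197021484375, 69.64320373535156), 25.798871994018555) [15.3 19.6 38.8]
both 412 [564.   25.8  18.3] ((513.634033203125, 9.747642517089844), (185.96385192871094, 80.90486907958984), 26.764171600341797) [14.3 18.3 21.6]
plane [   -4.      0.4 18307.5]
collar 915 [507.06627624 185.57560283 152.37968848] ((506.7973937988281, 185.5035400390625), 15.657342910766602)
knob 318 [506.8736441   46.05108331 236.44761118] ((504.2139892578125, 39.44340515136719), 11.784815788269043)
```

View pics/k.png

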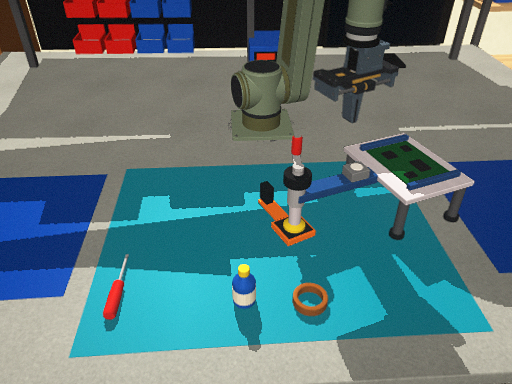

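The final picture shows the pad flat under the foot at (294,228), the pin no longer standing proud at (356,166), the bystanders where they started, and the arm clear. Handing in.

```bash
python3 -c "
from workcell import ticket; print(ticket.job_done())"
```

```text
the job is handed in; nothing more can be done
None
```

I handed the job in at about 26 s: the pad is flat and within about 2 mm of centre under the foot, the crank is tightened to an estimated 30–40 N at the foot, the lock pin is pushed down flush, and the arm is clear with the bottle, tape roll and screwdriver untouched; no verdict was returned.

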